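Fetch the bento tiers from behind the cup and tea caddy

TASK

First stand the cup and the square tea caddy aside, both wholly on the grey drying mat, because the two bento tiers are hemmed in behind them at the back of the bamboo tray. Then stack the tiers in the middle of the cork mat, lengthwise along it, the deep tier below and the shallow tier squarely on top, and last put the cup and the caddy back on the tray, each on the very spot where it stood. Set everything down gently and upright, never letting it drop, and leave the red pen bin, the bookmark and the binder clip where they are.

Things in the scene. Friction and masses are not known exactly. Their poses are not given: they have to be found in the camera images.
- cup: White ceramic handleless cup, open at the top, round, 90 mm high, 66 mm across the rim and narrower at the foot. Loose, about 0.2 kg. At the start it stands at the front (robot side) of the tray, in front of one of the bento tiers. Origin: centre of its underside; z up along its axis.
- caddy: Square stainless steel tea caddy with a closed push-on lid, 58 x 58 mm, 105 mm high, sides along its x and y. Loose, about 0.2 kg. At the start it stands at the front of the tray beside the cup, about 144 mm from it centre to centre, in front of the other tier. Origin: centre of its underside; z up.
- deep_tier: Lower tier of a slim clear plastic bento with flat clear lid, grey seal and a grey clip at each short end: 112 mm long (its y; 121 over the clips), 60 mm wide (its x; 62 at the lid), 55 mm high over the lid. A white T-shaped divider shows through. Loose, about 0.15 kg. Starts at the back (+x) of the tray, about 10 mm behind the cup or caddy. Origin: centre of its underside; z up.
- shallow_tier: Upper tier of the same bento, same clear plastic, lid, seal and clips, same length (112 mm, its y) and width (60 mm, its x), but only 40 mm high over the lid and with no divider. Loose, about 0.12 kg. At the start it lies at the back of the tray beside the deep tier. Origin: centre of its underside; z up.
- tray: Low bamboo tray, fixed, 230 mm deep (its x, away from the robot) by 310 mm wide (its y). Its floor is 6 mm above the counter, its rim 14 mm above the counter and 8 mm thick. Holds the cup and the caddy in its front row and the two tiers in its back row. Origin: centre of its underside.
- drying_mat: Grey ribbed silicone drying mat, fixed, 220 mm long (its x) by 140 mm (its y), 5 mm thick, empty: the side area for the cup and the caddy. It lies to the left or the right of the tray. Origin: centre of its underside.
- cork_mat: Plain cork table mat, fixed, 170 mm long (its y) by 120 mm (its x), 5 mm thick, empty: the place for the stacked bento. It lies on the other side of the tray from the drying mat. Origin: centre of its underside.
- pen_bin: Red plastic tilt-out pen bin holding three pens, 80 x 90 mm and 110 mm high (pens up to 150 mm), standing behind and beside the tray. Loose; to be left alone. Origin: centre of its underside.
- bookmark: Stainless steel spoon-shaped bookmark, 122 mm long (its x, bowl at -x), 24 mm wide at the bowl, 3 mm thick, lying on the counter between the robot and the tray. Loose; to be left alone. Origin: centre of its underside.
- binder_clip: Green plastic binder clip with wire arms, 32 mm wide (its y), 15 mm high, lying behind and beside the tray. Loose; to be left alone. Origin: centre of its underside.
Mind the look-alikes: they are no part of the job. Leave any green look-alike of the cup alone. What is shaped like the shallow_tier but yellow is not meant.

How it is judged:
By the outcome, as a careful person would: the job done as asked, in the order asked, and still so for the second after the job is handed in, with the robot touching nothing.
It also fails if it takes over 141 s, if anything falls off the work surface, if the arm or the gripper's body presses on something with over 40 N, if the wrist force passes 120 N, or if a joint passes its speed limit or range.

ROBOT

A 7-joint arm with a two-finger parallel gripper is mounted at the origin on the work surface. World frame = base frame: x ahead of the robot, y to its left, z up, the work surface at z = 0. Lengths are in m, angles in rad, forces in N, time in s.
With the tool pointing down it reaches from about 0.425 to 0.95 m from the base axis. Payload 4.7 kg.
Tool frame: the origin (TCP) lies at the very end of the fingers, on their centre line; the grasp point (between the pads) lies 19 mm behind it (env.hold_point_z is the distance from the TCP to the grasp point, in m); z points along the fingers, y is the line along which they close (so a half turn about z gives the same grasp; the last joint's range is limited). The gripper opens to 87 mm and grips with 3 to 60 N. Pads are 19 mm wide; open, the fingers measure 117 mm over their backs; the gripper's body (75 mm by 190 mm) begins 51 mm behind the grasp point.
Start: joints at [-1.269, 0.469, -0.049, 1.532, 0.024, 1.141, -0.082], TCP at [0.219, 0.638, 0.223] pointing down, gripper open.
Joint ranges: [-2.59, 2.59], [-0.33, 1.99], [-1.39, 1.29], [0.1, 2.45], [-1.04, 4.18], [0.21, 1.99], [-2.66, 2.66]. Speed limits (rad/s): [2.57, 2.57, 3.14, 3.14, 3.14, 3.14, 3.14].

INTERFACE

Orientations are given as a unit quaternion [x, y, z, w].
In Python, from cell import env gives the robot as it stands.
- The arm moves only by the shell command python3 -m crank 'ROWS' [FORCE]. ROWS is JSON, a list of rows, each a list of 7 numbers: the shift along the tool's x, y, z in cm, then the turn, a rotation vector about the tool's x, y, z in rad, then the finger opening in cm, from 0 to 8.7. A call has exactly 10 rows; each row is the pose to reach, as a shift and turn from the pose commanded when the call began, along the tool's axes at that moment; what a row does not reach only later rows make up. A row lasts 1/8 s, in which the tool goes at most 62.5 mm and 10.7 degrees, less where a joint would pass 70% of its speed; a pose out of reach is approached as far as the arm can. A call with a gripper value outside its range is refused whole. The fingers move at their own pace and stop on an object; FORCE is the grip in N (left out, the last holds). Time passes only in rows, so rows that repeat a pose let the fingers close, or fill a call up. It gives the time, the measured TCP pose, the force, the opening and the grip force at its end, in the units of the state.
- env.observe(): the state, without advancing time (a new reading comes with each control period).
- env.read_camera(name): name is "scene" or "side" or "wrist"; returns a dict with "image" (480x640x3 uint8, red, green, blue), "z_map" (480x640 float32, m along the optical axis (not along the pixel's ray), 0 where there is no reading), "mtx" (3x3 intrinsics, pixels), "D" ([k1, k2, p1, p2, k3] as OpenCV has them; the pictures are not rectified), "eye" and "orientation" of the camera in the world. Camera axes: x right, y up, looking along -z (the intrinsics and any distortion apply to the point x, -y, -z); pixel columns grow to the right and rows downward; lengths in m; the calibration is good to about 2 mm. A picture is of the moment at which its call begins.
- env.hand_in(): hands the job in; it is judged then, once.
The state is a dict: "t": time; "joint_pos": joint angles; "qd": joint speeds; "effort": joint torques, N m; "tcp_pos": TCP position; "ee_rot": TCP orientation; "ft_force": force on the tool from outside, world axes, zero at the start; "torque": the same for the moment, N m; "gripper_width": opening from 0.0 (shut) to 1.0 (fully open); "finger_force": force on a finger pad.
Only numpy, scipy, OpenCV 4.12 (cv2) and the standard library are available. Lean on these libraries where they do the work, as an engineer would, in place of code of your own. Each camera call takes 0.05 s, during which the arm holds its last target. There are 200 camera calls.

## Working session

There is one attempt and no reset: what is moved stays moved. The work goes in short steps, Python scripts to look and compute and a shell command to move; the robot and the scene stay as the last step left them, time stands still between calls to the robot, and variables do not carry over. Pictures are saved under pics/ and viewed, at most 14 in all, crops included, and the job is handed in when it is done.

```bash
ls; mkdir -p pics
cat > h.py <<'E'
import numpy as np, cv2
from scipy.spatial.transform import Rotation as R
from cell import env
def cam(n,save=None):
    c=env.read_camera(n)
    if save: cv2.imwrite('pics/'+save,c['image'][:,:,::-1])
    return c
def rays(c,px):
    px=np.asarray(px,float).reshape(-1,1,2)
    u=cv2.undistortPoints(px,np.array(c['mtx']),np.array(c['D'])).reshape(-1,2)
    d=np.c_[u[:,0],-u[:,1],-np.ones(len(u))]
    return np.array(c['eye']),rot(c).apply(d)
def rot(c):
    o=np.array(c['orientation'])
    return R.from_quat(o) if o.size==4 else R.from_matrix(o)
def plane(c,px,z):
    e,d=rays(c,px); return e+d*((z-e[2])/d[:,2])[:,None]
def depth(c,px):
    e,d=rays(c,px); p=np.asarray(px).reshape(-1,2).astype(int)
    return e+d*c['z_map'][p[:,1],p[:,0]][:,None]
def cloud(c):
    v,u=np.mgrid[0:480,0:640]
    return depth(c,np.c_[u.ravel(),v.ravel()]).reshape(480,640,3)
E
python3 - <<'E'
from h import *
s=env.observe();print(s)
for n in('scene','side','wrist'):
    c=cam(n,n+'0.png');print(n,c['eye'],c['orientation'],c['mtx'],c['D'])
E
```

```text
pics
{'t': 0.0, 'joint_pos': array([-1.2689002 ,  0.46945225, -0.0485866 ,  1.53364927,  0.02411737,
        1.14102366, -0.08232239]), 'qd': array([-0.00062354,  0.00058441,  0.00133278,  0.00180291,  0.00204905,
       -0.00062846,  0.00123325]), 'effort': array([-4.89129943e-04, -5.07970190e+01, -8.12004274e-02, -2.36166108e+01,
       -6.14246610e-02,  3.78065393e-02,  1.73982962e-04]), 'tcp_pos': array([0.21904623, 0.63784926, 0.22151104]), 'ee_rot': array([ 1.64640911e-01,  9.86353093e-01, -9.66294556e-04, -1.15280327e-04]), 'ft_force': array([ 1.09982277, -0.55687606, -0.1833113 ]), 'torque': array([0.01721752, 0.03106601, 0.04701337]), 'finger_force': 0.0, 'gripper_width': 0.9984690615468795}
scene [ 1.22188762 -0.42002976  0.77889834] [0.33862267 0.17293273 0.44391971 0.81139648] [[497.0777715    0.         321.46136004]
 [  0.         497.0777715  238.52447393]
 [  0.           0.           1.        ]] [-0.12515467  0.          0.          0.          0.        ]
side [ 0.5350559  -0.61806022  0.79547721] [ 0.32933309 -0.02243328 -0.04300312  0.94296723] [[530.42078815   0.         316.79623195]
 [  0.         530.42078815 239.99844411]
 [  0.           0.           1.        ]] [-0.08725999  0.          0.          0.          0.        ]
wrist [0.14642085 0.66211314 0.38316948] [-0.11550333 -0.08147516  0.5754716   0.80551426] [[371.66075873   0.         319.54880004]
 [  0.         371.66075873 234.11680477]
 [  0.           0.           1.        ]] [-0.06771592  0.          0.          0.          0.        ]
```

View pics/scene0.png

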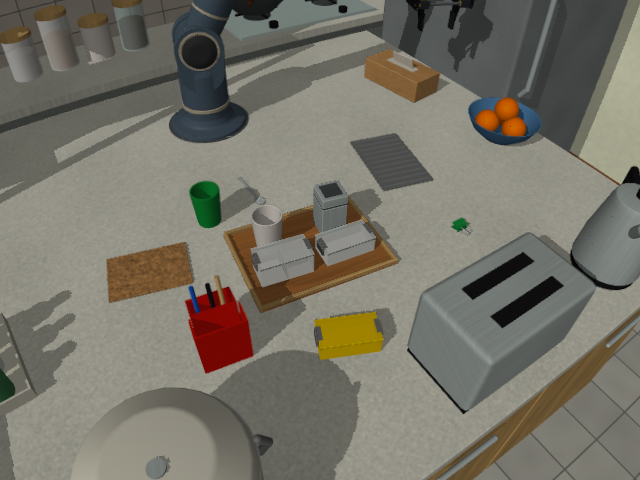

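View pics/side0.png

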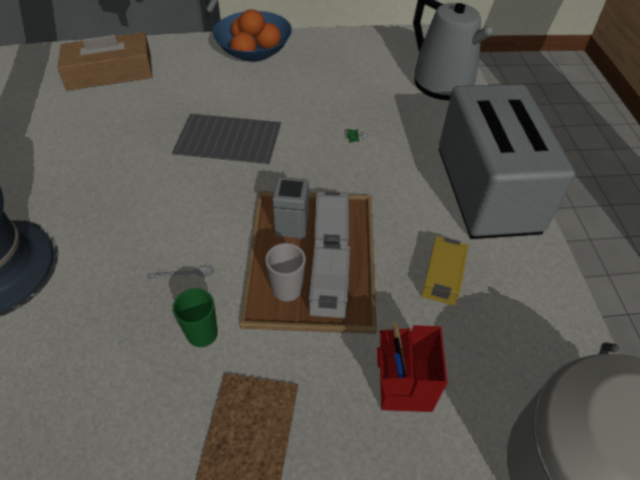

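The scene view has the white cup at (267,225), the caddy at (330,205), the tier behind the cup at (283,260) and the tier behind the caddy at (345,242). The cork mat is at (150,270) and the drying mat at (390,160). In the side view: cup (287,270), caddy (291,205), tiers (330,280) and (332,220), drying mat (228,138), cork (248,430).

Look-alikes are the green cup, scene (206,203), and the yellow tier, scene (348,335); neither is wanted. I'll check the choice in a close crop.

Run:
```python
from h import *
S=cam('scene');D=cam('side')
a=cv2.resize(S['image'][165:315,215:405],None,fx=2.1,fy=2.1*1.5,interpolation=cv2.INTER_CUBIC)[:,:,::-1]
a=cv2.resize(S['image'][170:315,215:405],(400,305),interpolation=cv2.INTER_CUBIC)[:,:,::-1]
b=cv2.resize(D['image'][170:335,235:385],(400,440),interpolation=cv2.INTER_CUBIC)[:,:,::-1]
o=np.zeros((440,800,3),np.uint8);o[:305,:400]=a;o[:,400:]=b;cv2.imwrite('pics/crop1.png',o)
def blob(c,lo,hi):
    hsv=cv2.cvtColor(c['image'],cv2.COLOR_RGB2HSV);return cv2.inRange(hsv,lo,hi)
for n,c in(('scene',S),('side',D)):
    P=cloud(c);ok=c['z_map']>0
    X,Y,Z=P[...,0],P[...,1],P[...,2]
    print(n,'valid',ok.mean())
    # tops in height bands within neighbourhood
    reg=ok&(X>.3)&(X<.9)&(abs(Y)<.6)&(Z>.02)&(Z<.2)
    m=cv2.morphologyEx(reg.astype(np.uint8),cv2.MORPH_OPEN,np.ones((3,3)))
    k,l,st,ce=cv2.connectedComponentsWithStats(m)
    for i in range(1,k):
        if st[i,4]>150:
            q=P[l==i];print(ce[i].round(),st[i,4],np.percentile(q,2,axis=0).round(3),np.percentile(q,98,axis=0).round(3))
    print('counter z',np.median(Z[ok&(X>.4)&(X<.7)&(abs(Y)<.4)&(abs(Z)<.003)]))
D2=D
print('side mats: drying', plane(D,[[188,115],[281,124],[267,162],[174,152]],.005).round(3).tolist())
print('depth', depth(D,[[228,138],[248,430],[310,262],[287,270],[291,188],[330,260],[332,215],[270,250]]).round(4).tolist())
print('tray',plane(D,[[259,195],[371,197],[375,330],[241,328]],.014).round(3).tolist())
print('cork scene',plane(S,[[107,256],[186,243],[192,282],[110,300]],.005).round(3).tolist())
print('dry scene',plane(S,[[350,142],[400,134],[433,179],[386,189]],.005).round(3).tolist())
```

```text
scene valid 0.9959635416666667
[485. 131.] 199 [0.467 0.577 0.031] [0.557 0.599 0.067]
[206. 200.] 1046 [ 0.368 -0.201  0.024] [ 0.43  -0.142  0.09 ]
[337. 223.] 3072 [ 0.539 -0.023  0.024] [0.675 0.087 0.112]
[277. 246.] 3145 [ 0.518 -0.163  0.024] [ 0.658 -0.053  0.095]
[218. 325.] 3727 [ 0.673 -0.337  0.025] [ 0.767 -0.25   0.14 ]
[348. 332.] 2213 [ 0.793 -0.15   0.023] [ 0.878 -0.036  0.042]
[135. 415.] 2885 [ 0.845 -0.545  0.174] [ 0.899 -0.376  0.199]
counter z -0.0004786133417845617
side valid 0.996044921875
[254.  54.] 327 [0.453 0.574 0.028] [0.551 0.598 0.065]
[462. 166.] 2789 [ 0.897 -0.002  0.024] [0.9   0.231 0.156]
[290. 205.] 1823 [0.529 0.011 0.024] [0.591 0.069 0.113]
[330. 254.] 4141 [ 0.583 -0.165  0.027] [0.663 0.085 0.064]
[446. 268.] 2007 [ 0.785 -0.152  0.024] [ 0.868 -0.04   0.043]
[285. 269.] 1727 [ 0.513 -0.129  0.023] [ 0.571 -0.069  0.098]
[195. 314.] 1854 [ 0.366 -0.204  0.023] [ 0.425 -0.143  0.091]
[412. 365.] 4300 [ 0.668 -0.341  0.024] [ 0.759 -0.249  0.143]
[557. 435.] 8211 [ 0.829 -0.503  0.048] [ 0.895 -0.371  0.199]
counter z -4.098289234533148e-05
side mats: drying [[0.339, 0.409, 0.005], [0.557, 0.357, 0.005], [0.52, 0.231, 0.005], [0.316, 0.282, 0.005]]
depth [[0.4344, 0.3221, 0.0013], [0.4691, -0.345, 0.0051], [0.5888, -0.0447, 0.0076], [0.5453, -0.0733, 0.0276], [0.5623, 0.0459, 0.1113], [0.62, -0.0812, 0.0595], [0.6373, 0.0349, 0.0435], [0.5188, -0.0789, 0.0961]]
tray [[0.5, 0.126, 0.014], [0.725, 0.102, 0.014], [0.684, -0.199, 0.014], [0.462, -0.175, 0.014]]
cork scene [[0.39, -0.408, 0.005], [0.444, -0.246, 0.005], [0.554, -0.278, 0.005], [0.511, -0.437, 0.005]]
dry scene [[0.319, 0.28, 0.005], [0.36, 0.424, 0.005], [0.561, 0.366, 0.005], [0.53, 0.238, 0.005]]
```

View pics/crop1.png

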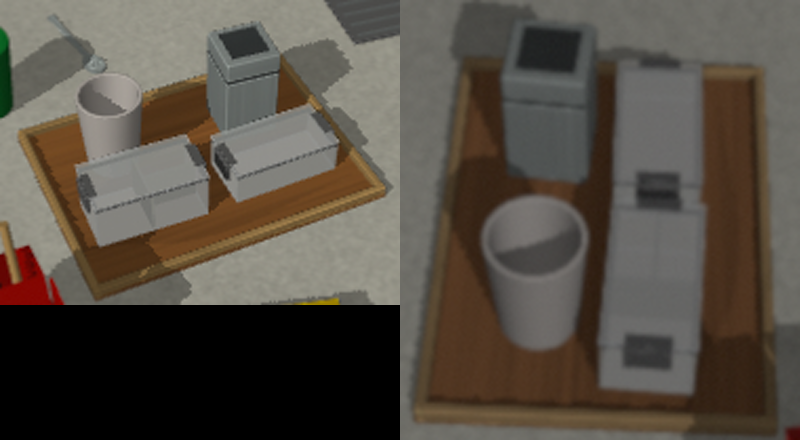

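The crop confirms the choice. The white cup is in front of the deep tier, whose divider shows, and the caddy is in front of the shallow tier. Depth puts the lids at 60 mm and 44 mm. Next I'll take the wrist camera over the tray for fine measurements.

```bash
cat > go.py <<'E'
# usage: go.py x y z yawdeg(of tool y axis)   -> row shift (cm) and turn from here
import sys; from h import *
s=env.observe(); r=R.from_quat(s['ee_rot']); M=r.as_matrix()
x,y,z,yw=map(float,sys.argv[1:5]); a=np.radians(yw)
ty=np.array([np.cos(a),np.sin(a),0])
if ty@M[:,1]<0: ty=-ty
T=np.c_[np.cross(ty,[0,0,-1]),ty,[0,0,-1]]
print('at',s['tcp_pos'].round(4),'row',(r.inv().apply(np.array([x,y,z])-s['tcp_pos'])*100).round(2),(r.inv()*R.from_matrix(T)).as_rotvec().round(3))
E
python3 go.py .60 -.04 .36 83.3; python3 go.py .42 .24 .36 83.3
```

```text
at [0.2191 0.6382 0.2221] row [-58.05 -51.78 -13.75] [-0.001 -0.    -0.214]
at [0.2191 0.6382 0.2221] row [-31.93 -31.15 -13.77] [-0.001 -0.    -0.214]
```

```bash
python3 -m crank '[[-5,-5,-5,0,0,-0.05,8.7],[-10,-9,-10,0,0,-0.1,8.7],[-14,-13,-13.75,0,0,-0.2,8.7],[-58,-51.8,-13.75,0,0,-0.214,8.7],[-58,-51.8,-13.75,0,0,-0.214,8.7],[-58,-51.8,-13.75,0,0,-0.214,8.7],[-58,-51.8,-13.75,0,0,-0.214,8.7],[-58,-51.8,-13.75,0,0,-0.214,8.7],[-58,-51.8,-13.75,0,0,-0.214,8.7],[-58,-51.8,-13.75,0,0,-0.214,8.7]]' && python3 go.py .60 -.04 .36 83.3
```

```text
t: 1.5
tcp_pos: [0.5071, 0.1226, 0.3521]
ee_rot: [0.058, 0.998, 0.0, 0.0]
ft_force: [0.2, 0.8, 0.1]
gripper_width: 1.0
finger_force: 0.0
at [0.5071 0.1226 0.3521] row [-11.12 -15.07  -0.8 ] [0.001 0.001 0.   ]
```

```bash
python3 -m crank '[[-11,-14,-0.8,0,0,0,8.7],[-11,-14,-0.8,0,0,0,8.7],[-11,-14,-0.8,0,0,0,8.7],[-11,-14,-0.8,0,0,0,8.7],[-11,-14,-0.8,0,0,0,8.7],[-11,-14,-0.8,0,0,0,8.7],[-11,-14,-0.8,0,0,0,8.7],[-11,-14,-0.8,0,0,0,8.7],[-11,-14,-0.8,0,0,0,8.7],[-11,-14,-0.8,0,0,0,8.7]]'
python3 - <<'E'
from h import *
W=cam('wrist','wrist1.png');print(W['eye'],rot(W).apply([0,0,-1]))
P=cloud(W);np.save('P1.npy',P)
ok=W['z_map']>0
for lo,hi in((.09,.1),(.104,.118),(.055,.066),(.041,.05)):
    X,Y,Z=P[...,0],P[...,1],P[...,2]
    m=(ok&(Z>lo)&(Z<hi)&(X>.48)&(X<.75)&(abs(Y+.04)<.16)).astype(np.uint8)
    k,l,st,ce=cv2.connectedComponentsWithStats(m)
    for i in range(1,k):
        if st[i,4]>200:
            q=P[l==i].astype(np.float32);print(lo,ce[i].round(),st[i,4],np.median(q[:,2]).round(4),cv2.minAreaRect(q[:,:2]),cv2.minEnclosingCircle(q[:,:2]))
E
```

```text
t: 2.75
tcp_pos: [0.5993, -0.0274, 0.3597]
ee_rot: [0.058, 0.998, 0.0, 0.0]
ft_force: [-0.1, 0.6, -0.1]
gripper_width: 1.003
finger_force: 0.0
[ 0.5230017  -0.01939968  0.52130308] [ 0.2779353  -0.03240725 -0.96005299]Traceback (most recent call last):
  File "<stdin>", line 11, in <module>
cv2.error: OpenCV(4.12.0) /io/opencv/modules/imgproc/src/convhull.cpp:143: error: (-215:Assertion failed) total >= 0 && (depth == CV_32F || depth == CV_32S) in function 'convexHull'
```

View pics/wrist1.png

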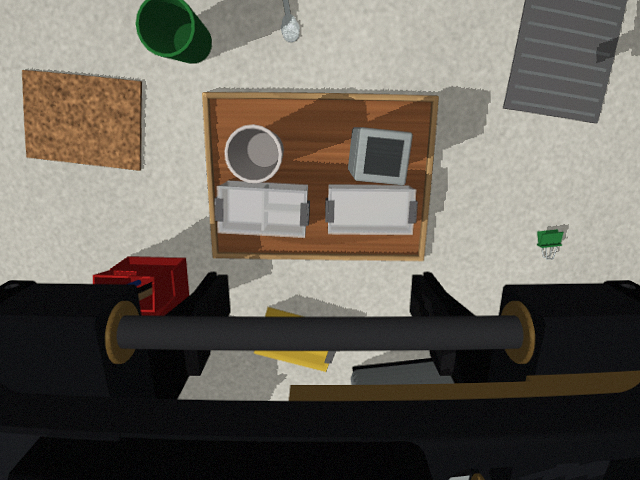

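The wrist view shows the cup rim at (253,154), the caddy lid at (381,156), turned slightly relative to the tray, the deep tier at (264,209), the shallow tier at (372,209), the tray at (320,175) and the cork at (83,118).

```bash
cat >> h.py <<'E'
def tops(c,bands,x=(.48,.75),y=(-.2,.12),mn=150):
    P=cloud(c);X,Y,Z=P[...,0],P[...,1],P[...,2]
    for lo,hi in bands:
        m=((c['z_map']>0)&(Z>lo)&(Z<hi)&(X>x[0])&(X<x[1])&(Y>y[0])&(Y<y[1])).astype(np.uint8)
        m=cv2.morphologyEx(m,cv2.MORPH_OPEN,np.ones((3,3)))
        k,l,st,ce=cv2.connectedComponentsWithStats(m)
        for i in range(1,k):
            if st[i,4]>mn:
                q=np.ascontiguousarray(P[l==i],np.float32);xy=np.ascontiguousarray(q[:,:2])
                (cx,cy),(w,h),a=cv2.minAreaRect(xy);(ox,oy),r=cv2.minEnclosingCircle(xy)
                print((lo,hi),'px',ce[i].round(),st[i,4],'z',np.median(q[:,2]).round(4),'rect',np.round([cx,cy,w,h,a],4),'circ',np.round([ox,oy,r],4))
E
python3 - <<'E'
from h import *
for n in('wrist','scene','side'):
    print(n);c=cam(n);tops(c,((.088,.102),(.104,.118),(.052,.068),(.036,.051)))
W=cam('wrist')
print('tray',plane(W,[[203,93],[438,95],[423,260],[212,257]],.014).round(4).tolist())
print('cork',plane(W,[[24,69],[145,80],[140,170],[26,157]],.005).round(4).tolist())
print('dry',plane(W,[[503,108],[598,123]],.005).round(4).tolist())
print('depth cork,tray floor', depth(W,[[80,120],[320,130],[320,245],[550,60]]).round(4).tolist())
E
```

```text
wrist
(0.088, 0.102) px [251. 155.] 701 z 0.0951 rect [ 5.44000e-01 -9.79000e-02  6.40000e-02  6.36000e-02  8.27746e+01] circ [ 0.5438 -0.0977  0.0329]
(0.104, 0.118) px [382. 156.] 2818 z 0.1107 rect [5.62400e-01 4.61000e-02 5.87000e-02 5.86000e-02 7.81531e+01] circ [0.5622 0.046  0.0396]
(0.052, 0.068) px [262. 211.] 4365 z 0.0606 rect [ 6.18800e-01 -1.05300e-01  1.21100e-01  6.26000e-02  7.98702e+01] circ [ 0.6186 -0.1049  0.0639]
(0.036, 0.051) px [371. 211.] 4138 z 0.0456 rect [6.38100e-01 3.55000e-02 1.21400e-01 6.23000e-02 8.32539e+01] circ [0.6383 0.0357 0.0645]
scene
(0.104, 0.118) px [330. 191.] 541 z 0.1102 rect [5.65700e-01 4.58000e-02 5.85000e-02 6.11000e-02 7.75789e+01] circ [0.5659 0.045  0.0391]
(0.052, 0.068) px [282. 252.] 1458 z 0.0599 rect [ 6.21200e-01 -1.04500e-01  1.22200e-01  6.45000e-02  8.01773e+01] circ [ 0.6223 -0.1047  0.0635]
(0.036, 0.051) px [345. 237.] 1300 z 0.045 rect [6.40900e-01 3.59000e-02 1.22000e-01 6.50000e-02 8.23356e+01] circ [0.6402 0.0358 0.0632]
(0.036, 0.051) px [297. 264.] 153 z 0.0439 rect [ 6.53500e-01 -9.01000e-02  7.02000e-02  6.000
[... 469 characters left out ...]
7 -0.1058  0.0644]
(0.052, 0.068) px [285. 260.] 167 z 0.0603 rect [ 5.43500e-01 -7.92000e-02  1.92000e-02  4.94000e-02  8.63989e+01] circ [ 0.543  -0.088   0.0248]
(0.036, 0.051) px [331. 217.] 1579 z 0.0453 rect [6.3590e-01 3.4500e-02 1.2360e-01 6.1400e-02 8.3526e+01] circ [0.6377 0.0343 0.0628]
tray [[0.4625, -0.1649, 0.014], [0.5004, 0.1384, 0.014], [0.7265, 0.1087, 0.014], [0.6861, -0.1963, 0.014]]
cork [[0.3938, -0.4085, 0.005], [0.4345, -0.2418, 0.005], [0.5502, -0.2762, 0.005], [0.5094, -0.4411, 0.005]]
dry [[0.5253, 0.2292, 0.005], [0.5574, 0.3671, 0.005]]
depth cork,tray floor [[0.4721, -0.3437, 0.0072], [0.5277, -0.0194, 0.0056], [0.6889, -0.0382, 0.0051], [0.4692, 0.2943, 0.005]]
```

All three views agree. Heights are cup 95, caddy 111, deep tier 60 and shallow tier 45 mm, with the floor at about 5.5 mm, and these match the text. Cup first.

```bash
python3 go.py .544 -.098 .16 79; python3 go.py .544 -.098 .047 79
```

```text
at [ 0.5994 -0.0275  0.3597] row [ 4.68 -7.65 19.97] [ 0.    -0.     0.075]
at [ 0.5994 -0.0275  0.3597] row [ 4.68 -7.65 31.27] [ 0.    -0.     0.075]
```

```bash
python3 -m crank '[[1.2,-1.9,5,0,0,0.02,8.7],[2.4,-3.8,10,0,0,0.04,8.7],[3.6,-5.7,14,0,0,0.06,8.7],[4.68,-7.65,17,0,0,0.075,8.7],[4.68,-7.65,20,0,0,0.075,8.7],[4.68,-7.65,22,0,0,0.075,8.7],[4.68,-7.65,22,0,0,0.075,8.7],[4.68,-7.65,22,0,0,0.075,8.7],[4.68,-7.65,22,0,0,0.075,8.7],[4.68,-7.65,22,0,0,0.075,8.7]]' && python3 go.py .544 -.098 .047 79
python3 - <<'E'
from h import *
W=cam('wrist','wrist2.png')
tops(W,((.088,.102),(.104,.118)))
E
```

```text
t: 4.25
tcp_pos: [0.5444, -0.0979, 0.1404]
ee_rot: [0.096, 0.995, 0.0, 0.001]
ft_force: [-0.2, 0.2, 0.7]
gripper_width: 1.0
finger_force: 0.0
at [ 0.5444 -0.0979  0.1404] row [ 0.05 -0.02  9.34] [0.    0.001 0.   ]
(0.088, 0.102) px [517. 238.] 1004 z 0.096 rect [5.54900e-01 1.80000e-02 9.20000e-03 5.65000e-02 6.95611e+01] circ [0.5564 0.0221 0.0284]
(0.088, 0.102) px [572. 198.] 228 z 0.0962 rect [5.34200e-01 5.32000e-02 4.79000e-02 7.00000e-04 7.84727e+01] circ [0.5343 0.0531 0.024 ]
(0.088, 0.102) px [321. 260.] 2728 z 0.095 rect [ 0.5438 -0.0976  0.0648  0.0646 33.9982] circ [ 0.544 -0.098  0.033]
(0.104, 0.118) px [573. 241.] 8121 z 0.1107 rect [5.58400e-01 4.62000e-02 5.90000e-02 5.08000e-02 7.88055e+01] circ [0.5589 0.0455 0.0375]
```

```bash
python3 -m crank '[[0,0,3,0,0,0,8.7],[0,0,6,0,0,0,8.7],[0,0,8,0,0,0,8.7],[0,0,9.3,0,0,0,8.7],[0,0,9.3,0,0,0,8.7],[0,0,9.3,0,0,0,8.7],[0,0,9.3,0,0,0,5.5],[0,0,9.3,0,0,0,5.5],[0,0,9.3,0,0,0,5.5],[0,0,9.3,0,0,0,5.5]]' 20 && python3 -m crank '[[0,0,0,0,0,0,5.5],[0,0,0,0,0,0,5.5],[0,0,0,0,0,0,5],[0,0,0,0,0,0,5],[0,0,0,0,0,0,5],[0,0,0,0,0,0,5],[0,0,0,0,0,0,5],[0,0,0,0,0,0,5],[0,0,0,0,0,0,5],[0,0,0,0,0,0,5]]' 20
```

```text
t: 5.55
tcp_pos: [0.5444, -0.0976, 0.047]
ee_rot: [0.096, 0.995, 0.0, 0.0]
ft_force: [-0.0, 0.8, 1.9]
gripper_width: 0.746
finger_force: 20.0
t: 6.8
tcp_pos: [0.5444, -0.0977, 0.047]
ee_rot: [0.096, 0.995, 0.0, 0.0]
ft_force: [0.8, 2.5, 5.5]
gripper_width: 0.741
finger_force: 19.9
```

```bash
python3 go.py .387 .334 .2 79; python3 -m crank '[[0,0,-1,0,0,0,5],[0,0,-3,0,0,0,5],[0,0,-6,0,0,0,5],[0,0,-10,0,0,0,5],[0,0,-14,0,0,0,5],[0,0,-16,0,0,0,5],[0,0,-16,0,0,0,5],[0,0,-16,0,0,0,5],[0,0,-16,0,0,0,5],[0,0,-16,0,0,0,5]]' 20;  python3 go.py .387 .334 .2 79
```

```text
at [ 0.5444 -0.0977  0.047 ] row [ 23.66  39.39 -15.3 ] [0.    0.001 0.   ]
t: 8.05
tcp_pos: [0.5435, -0.0979, 0.2057]
ee_rot: [0.096, 0.995, -0.0, -0.001]
ft_force: [0.6, 1.2, -2.1]
gripper_width: 0.742
finger_force: 20.0
at [ 0.5435 -0.0979  0.2057] row [23.6  39.42  0.6 ] [-0.    -0.002  0.   ]
```

```bash
python3 -m crank '[[1.5,2.4,0,0,0,0,5],[4,6.7,0,0,0,0,5],[7,11.7,0,0,0,0,5],[10,16.7,0,0,0,0,5],[13,21.7,0,0,0,0,5],[16,26.7,0,0,0,0,5],[19,31.7,0,0,0,0,5],[21.5,36,0,0,0,0,5],[23,38.5,0,0,0,0,5],[23.6,39.4,0,0,0,0,5]]' 20;  python3 - <<'E'
from h import *
D=cam('side')
m=cv2.inRange(D['image'],(60,60,60),(110,110,110))
P=cloud(D)
# mat: dark grey pixels near z~.005
k=(P[...,0]>.28)&(P[...,0]<.6)&(P[...,1]>.2)&(P[...,1]<.46)&(abs(P[...,2]-.005)<.008)&(D['image'].max(2)<115)
k=cv2.morphologyEx(k.astype(np.uint8),cv2.MORPH_OPEN,np.ones((3,3)))
n,l,st,ce=cv2.connectedComponentsWithStats(k);i=1+st[1:,4].argmax()
print(st[i],cv2.minAreaRect(np.ascontiguousarray(P[l==i][:,:2],np.float32)))
E
python3 go.py .387 .334 .047 79
```

```text
t: 9.3
tcp_pos: [0.3864, 0.3353, 0.2062]
ee_rot: [0.094, 0.996, -0.0, -0.0]
ft_force: [0.2, -0.9, -1.7]
gripper_width: 0.747
finger_force: 20.0
[ 155   98  150   83 9799] ((0.43998828530311584, 0.3300047516822815), (0.259958416223526, 0.3199423849582672), 89.9961166381836)
at [0.3864 0.3356 0.2063] row [-0.1  -0.15 15.93] [-0.    -0.001  0.003]
```

```bash
python3 -m crank '[[0,-0.1,3,0,0,0,5],[0,-0.1,7,0,0,0,5],[0,-0.1,11,0,0,0,5],[0,-0.1,13.5,0,0,0,5],[0,-0.1,15,0,0,0,5],[0,-0.1,15.6,0,0,0,5],[0,-0.1,15.8,0,0,0,5],[0,-0.1,15.9,0,0,0,5],[0,-0.1,15.95,0,0,0,5],[0,-0.1,15.95,0,0,0,5]]' 20
```

```text
t: 10.6
tcp_pos: [0.3874, 0.3331, 0.0476]
ee_rot: [0.096, 0.995, 0.0, 0.0]
ft_force: [0.5, -1.0, -1.5]
gripper_width: 0.742
finger_force: 20.0
```

Not in contact yet (fz −1.5), so I'll lower in 0.3 mm steps, open slightly when it touches, and then retreat.

```bash
python3 -m crank '[[0,0,0.03,0,0,0,5],[0,0,0.06,0,0,0,5],[0,0,0.09,0,0,0,5],[0,0,0.12,0,0,0,5],[0,0,0.15,0,0,0,5],[0,0,0.15,0,0,0,5],[0,0,0.15,0,0,0,5],[0,0,0.15,0,0,0,5],[0,0,0.15,0,0,0,5],[0,0,0.15,0,0,0,5]]' 20
```

```text
t: 11.85
tcp_pos: [0.3873, 0.333, 0.0459]
ee_rot: [0.096, 0.995, 0.0, 0.0]
ft_force: [-0.3, -0.4, 3.5]
gripper_width: 0.742
finger_force: 20.0
```

```bash
python3 -m crank '[[0,0,0,0,0,0,7],[0,0,0,0,0,0,8],[0,0,0,0,0,0,8.7],[0,0,0,0,0,0,8.7],[0,0,-1,0,0,0,8.7],[0,0,-4,0,0,0,8.7],[0,0,-9,0,0,0,8.7],[0,0,-13,0,0,0,8.7],[0,0,-16,0,0,0,8.7],[0,0,-16,0,0,0,8.7]]' 20; python3 go.py .562 .046 .2 78.3
```

```text
t: 13.1
tcp_pos: [0.3885, 0.3339, 0.2088]
ee_rot: [0.096, 0.995, 0.003, 0.002]
ft_force: [0.6, -0.3, -0.5]
gripper_width: 0.999
finger_force: 0.0
at [0.3885 0.3339 0.2088] row [-22.52 -24.96   0.82] [0.006 0.003 0.012]
```

```bash
python3 -m crank '[[-4,-4.5,0.2,0,0,0,8.7],[-8,-9,0.4,0,0,0,8.7],[-12,-13.4,0.5,0,0,0,8.7],[-16,-17.8,0.6,0,0,0,8.7],[-20,-22.2,0.8,0,0,0.01,8.7],[-22,-24.4,0.8,0,0,0.012,8.7],[-22.5,-25,2,0,0,0.012,8.7],[-22.5,-25,4,0,0,0.012,8.7],[-22.5,-25,5,0,0,0.012,8.7],[-22.5,-25,5,0,0,0.012,8.7]]' 20
python3 - <<'E'
from h import *
tops(cam('wrist'),((.104,.118),))
tops(cam('scene'),((.088,.102),),(.3,.6),(.2,.45),40)
E
python3 go.py .562 .046 .047 78.3
```

```text
t: 14.35
tcp_pos: [0.5592, 0.0457, 0.1544]
ee_rot: [0.101, 0.995, -0.0, -0.001]
ft_force: [-0.2, -0.3, 0.3]
gripper_width: 1.0
finger_force: 0.0
(0.104, 0.118) px [322. 262.] 8835 z 0.1108 rect [5.62000e-01 4.59000e-02 5.83000e-02 5.77000e-02 7.82582e+01] circ [0.5616 0.046  0.0393]
at [0.5604 0.0453 0.1559] row [-0.14  0.1  10.89] [0.    0.    0.002]
```

```bash
python3 -m crank '[[-0.1,0.05,2,0,0,0,8.7],[-0.15,0.05,5,0,0,0,8.7],[-0.15,0.05,8,0,0,0,8.7],[-0.15,0.05,10,0,0,0,8.7],[-0.15,0.05,10.9,0,0,0,8.7],[-0.15,0.05,10.9,0,0,0,8.7],[-0.15,0.05,10.9,0,0,0,8.7],[-0.15,0.05,10.9,0,0,0,8.7],[-0.15,0.05,10.9,0,0,0,8.7],[-0.15,0.05,10.9,0,0,0,8.7]]' 20; python3 -m crank '[[0,0,0,0,0,0,7],[0,0,0,0,0,0,6],[0,0,0,0,0,0,4.5],[0,0,0,0,0,0,4.5],[0,0,0,0,0,0,4.5],[0,0,0,0,0,0,4.5],[0,0,0,0,0,0,4.5],[0,0,0,0,0,0,4.5],[0,0,0,0,0,0,4.5],[0,0,0,0,0,0,4.5]]' 20; python3 go.py .485 .312 .2 78.3
```

```text
t: 15.7
tcp_pos: [0.5621, 0.0448, 0.0469]
ee_rot: [0.102, 0.995, 0.0, 0.0]
ft_force: [0.5, 0.2, 0.2]
gripper_width: 0.999
finger_force: 0.0
t: 16.95
tcp_pos: [0.562, 0.0448, 0.0467]
ee_rot: [0.102, 0.995, 0.0, 0.0]
ft_force: [-0.2, 2.2, 0.2]
gripper_width: 0.664
finger_force: 20.0
at [0.562  0.0448 0.0467] row [ 12.95  24.61 -15.32] [0. 0. 0.]
```

```bash
python3 -m crank '[[0,0,-1,0,0,0,4.5],[0,0,-3,0,0,0,4.5],[0,0,-6,0,0,0,4.5],[0,0,-10,0,0,0,4.5],[0,0,-14,0,0,0,4.5],[0.5,1,-16,0,0,0,4.5],[2,4,-16,0,0,0,4.5],[4.5,8.5,-16,0,0,0,4.5],[7,13,-16,0,0,0,4.5],[9,17,-16,0,0,0,4.5]]' 20;  python3 -m crank '[[2,4,0,0,0,0,4.5],[3.5,6.8,0,0,0,0,4.5],[3.95,7.6,0,0,0,0,4.5],[3.95,7.6,0,0,0,0,4.5],[3.95,7.6,3,0,0,0,4.5],[3.95,7.6,7,0,0,0,4.5],[3.95,7.6,11,0,0,0,4.5],[3.95,7.6,14,0,0,0,4.5],[3.95,7.6,15,0,0,0,4.5],[3.95,7.6,15,0,0,0,4.5]]' 20; python3 go.py .485 .312 .047 78.3
```

```text
t: 18.2
tcp_pos: [0.5071, 0.2302, 0.2068]
ee_rot: [0.102, 0.995, -0.0, -0.0]
ft_force: [0.4, 0.0, -3.4]
gripper_width: 0.665
finger_force: 20.0
t: 19.45
tcp_pos: [0.4857, 0.3106, 0.0569]
ee_rot: [0.103, 0.995, -0.0, 0.0]
ft_force: [-0.7, 0.2, -1.2]
gripper_width: 0.667
finger_force: 20.0
at [0.4857 0.3106 0.0569] row [0.1  0.13 0.99] [-0.001  0.    -0.001]
```

```bash
python3 -m crank '[[0,0,0.4,0,0,0,4.5],[0,0,0.7,0,0,0,4.5],[0,0,0.85,0,0,0,4.5],[0,0,0.92,0,0,0,4.5],[0,0,0.96,0,0,0,4.5],[0,0,1.0,0,0,0,4.5],[0,0,1.04,0,0,0,4.5],[0,0,1.08,0,0,0,4.5],[0,0,1.08,0,0,0,4.5],[0,0,1.08,0,0,0,4.5]]' 20
```

```text
t: 20.7
tcp_pos: [0.485, 0.3119, 0.0459]
ee_rot: [0.102, 0.995, 0.0, 0.0]
ft_force: [0.4, -0.3, -2.2]
gripper_width: 0.666
finger_force: 20.0
```

```bash
python3 -m crank '[[0,0,0.02,0,0,0,4.5],[0,0,0.04,0,0,0,4.5],[0,0,0.06,0,0,0,4.5],[0,0,0.06,0,0,0,4.5],[0,0,0.06,0,0,0,4.5],[0,0,0.06,0,0,0,4.5],[0,0,0.06,0,0,0,4.5],[0,0,0.06,0,0,0,4.5],[0,0,0.06,0,0,0,4.5],[0,0,0.06,0,0,0,4.5]]' 20
```

```text
t: 21.95
tcp_pos: [0.485, 0.3119, 0.0457]
ee_rot: [0.102, 0.995, 0.0, -0.0]
ft_force: [-1.6, -0.8, 5.3]
gripper_width: 0.661
finger_force: 20.0
```

```bash
python3 -m crank '[[0,0,0,0,0,0,7],[0,0,0,0,0,0,8],[0,0,0,0,0,0,8.7],[0,0,0,0,0,0,8.7],[0,0,-1,0,0,0,8.7],[0,0,-4,0,0,0,8.7],[0,0,-9,0,0,0,8.7],[0,0,-13,0,0,0,8.7],[0,0,-16,0,0,0,8.7],[0,0,-16,0,0,0,8.7]]' 20; python3 go.py .6188 -.105 .2 -10;  python3 - <<'E'
from h import *
s=env.observe();print(s['joint_pos'].round(2))
E
```

```text
t: 23.2
tcp_pos: [0.4865, 0.3127, 0.2087]
ee_rot: [0.102, 0.995, 0.002, 0.002]
ft_force: [0.1, 0.3, -0.0]
gripper_width: 1.0
finger_force: 0.0
at [0.4865 0.3127 0.2087] row [-21.41 -38.23   0.76] [ 7.000e-03 -1.000e-03  1.541e+00]
[-0.83  0.32  0.23  1.8  -0.09  1.02  0.8 ]
```

```bash
python3 -m crank '[[-2.4,-4.2,0,0,0,0.17,8.7],[-4.8,-8.5,0,0,0,0.34,8.7],[-7.2,-12.7,0,0,0,0.51,8.7],[-9.6,-17,0,0,0,0.68,8.7],[-12,-21.2,0,0,0,0.85,8.7],[-14.4,-25.5,0,0,0,1.02,8.7],[-16.8,-29.7,0,0,0,1.19,8.7],[-19.2,-34,0,0,0,1.36,8.7],[-21.4,-38.2,0,0,0,1.54,8.7],[-21.4,-38.2,0,0,0,1.54,8.7]]' 20; python3 go.py .6188 -.105 .12 -10;  python3 - <<'E'
from h import *
W=cam('wrist','wrist3.png')
tops(W,((.052,.068),(.036,.051)))
E
```

```text
t: 24.45
tcp_pos: [0.6164, -0.1108, 0.2045]
ee_rot: [0.768, 0.64, -0.002, 0.001]
ft_force: [-0.4, 0.1, -0.3]
gripper_width: 0.999
finger_force: 0.0
at [ 0.6164 -0.1108  0.2045] row [0.65 0.14 8.45] [-0.001  0.004 -0.006]
(0.052, 0.068) px [321. 207.] 9974 z 0.0605 rect [ 6.1840e-01 -1.0500e-01  1.2060e-01  6.2200e-02  8.0042e+01] circ [ 0.6181 -0.1053  0.0646]
(0.036, 0.051) px [314.  54.] 8508 z 0.0454 rect [6.35900e-01 1.79000e-02 8.69000e-02 6.26000e-02 8.29022e+01] circ [0.6359 0.0197 0.0513]
```

```bash
python3 -m crank '[[0.6,0.15,4,0,0,-0.006,8.7],[0.6,0.15,8,0,0,-0.006,8.7],[0.6,0.15,8.5,0,0,-0.006,8.7],[0.6,0.15,8.5,0,0,-0.006,8.7],[0.6,0.15,8.5,0,0,-0.006,8.7],[0.6,0.15,8.5,0,0,-0.006,8.7],[0.6,0.15,8.5,0,0,-0.006,8.7],[0.6,0.15,8.5,0,0,-0.006,8.7],[0.6,0.15,8.5,0,0,-0.006,8.7],[0.6,0.15,8.5,0,0,-0.006,8.7]]' 20; python3 go.py .6184 -.105 .018 -10
```

```text
t: 25.75
tcp_pos: [0.6197, -0.0999, 0.1203]
ee_rot: [0.764, 0.646, -0.0, -0.0]
ft_force: [-0.4, -0.6, 0.5]
gripper_width: 0.999
finger_force: 0.0
at [ 0.6197 -0.0999  0.1203] row [-0.52 -0.04 10.23] [-0.    -0.     0.008]
```

```bash
python3 -m crank '[[-0.5,-0.05,0,0,0,0.008,8.7],[-0.5,-0.05,3,0,0,0.008,8.7],[-0.5,-0.05,6,0,0,0.008,8.7],[-0.5,-0.05,8.5,0,0,0.008,8.7],[-0.5,-0.05,10,0,0,0.008,8.7],[-0.5,-0.05,10.2,0,0,0.008,8.7],[-0.5,-0.05,10.2,0,0,0.008,8.7],[-0.5,-0.05,10.2,0,0,0.008,8.7],[-0.5,-0.05,10.2,0,0,0.008,8.7],[-0.5,-0.05,10.2,0,0,0.008,8.7]]' 20; python3 -m crank '[[0,0,0,0,0,0,7.5],[0,0,0,0,0,0,6.8],[0,0,0,0,0,0,5],[0,0,0,0,0,0,5],[0,0,0,0,0,0,5],[0,0,0,0,0,0,5],[0,0,0,0,0,0,5],[0,0,0,0,0,0,5],[0,0,0,0,0,0,5],[0,0,0,0,0,0,5]]' 20; python3 go.py .472 -.342 .2 -14
```

```text
t: 27.0
tcp_pos: [0.6186, -0.1047, 0.0187]
ee_rot: [0.766, 0.643, 0.0, 0.0]
ft_force: [-0.3, 0.7, 0.3]
gripper_width: 0.999
finger_force: 0.0
t: 28.25
tcp_pos: [0.6184, -0.1048, 0.0183]
ee_rot: [0.766, 0.643, 0.0, -0.0]
ft_force: [0.7, 0.0, -0.6]
gripper_width: 0.707
finger_force: 20.0
at [ 0.6184 -0.1048  0.0183] row [-25.91 -10.29 -18.18] [-0.    -0.     0.069]
```

```bash
python3 -m crank '[[0,0,-1,0,0,0,5],[0,0,-3,0,0,0,5],[0,0,-7,0,0,0,5],[0,0,-11,0,0,0,5],[0,0,-14,0,0,0,5],[-1,-0.4,-16,0,0,0,5],[-4,-1.6,-16,0,0,0.01,5],[-8,-3.2,-16,0,0,0.02,5],[-12,-4.8,-16,0,0,0.04,5],[-16,-6.4,-16,0,0,0.05,5]]' 20; python3 -m crank '[[-4,-1.6,0,0,0,0.01,5],[-7.5,-3,0,0,0,0.02,5],[-9.5,-3.8,0,0,0,0.02,5],[-9.9,-3.9,0,0,0,0.02,5],[-9.9,-3.9,0,0,0,0.02,5],[-9.9,-3.9,0,0,0,0.02,5],[-9.9,-3.9,0,0,0,0.02,5],[-9.9,-3.9,0,0,0,0.02,5],[-9.9,-3.9,0,0,0,0.02,5],[-9.9,-3.9,0,0,0,0.02,5]]' 20; python3 go.py .472 -.342 .017 -14;  python3 - <<'E'
from h import *
W=cam('wrist','wrist4.png');D=cam('side','side4.png');S=cam('scene','scene4.png')
E
```

```text
t: 29.5
tcp_pos: [0.5257, -0.2529, 0.1787]
ee_rot: [0.782, 0.623, -0.0, -0.0]
ft_force: [0.3, 0.1, -2.0]
gripper_width: 0.708
finger_force: 20.0
t: 30.75
tcp_pos: [0.4675, -0.3389, 0.1783]
ee_rot: [0.788, 0.615, 0.0, -0.0]
ft_force: [-0.3, 1.2, -0.8]
gripper_width: 0.708
finger_force: 20.0
at [ 0.4675 -0.3389  0.1783] row [-0.19  0.51 16.13] [ 0.    -0.    -0.001]
```

View pics/wrist4.png

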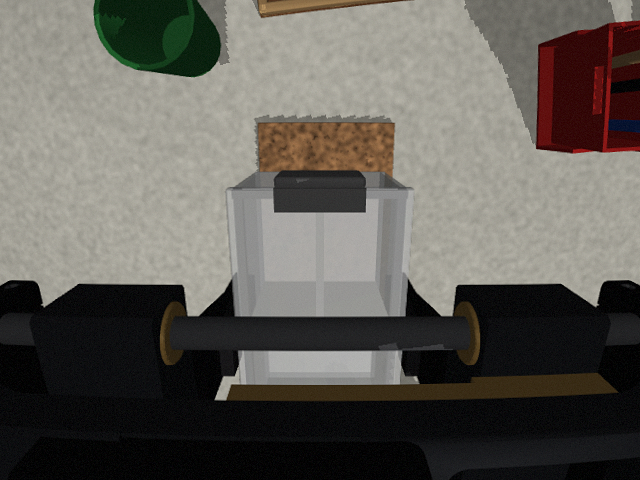

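View pics/scene4.png

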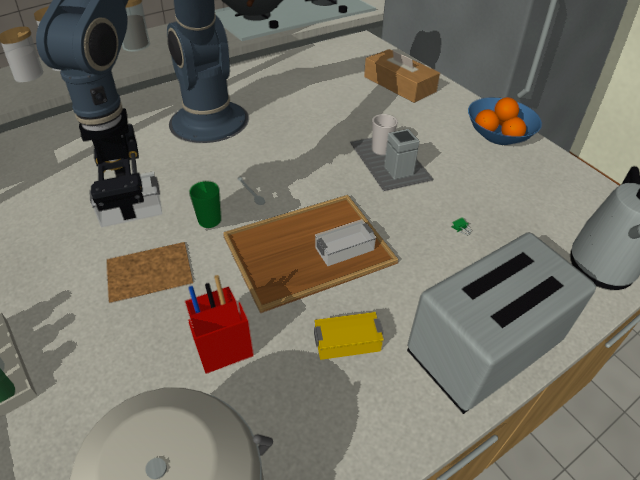

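The cup at (384,133) and the caddy at (402,150) stand upright on the drying mat. The cork's free edge shows in the wrist view, with corners at (257,122) and (394,122). I'll refine the cork pose by colour mask.

Run:
```python
from h import *
S=cam('scene');W=cam('wrist');D=cam('side')
print('edge',plane(W,[[257,122],[394,122]],.005).round(4).tolist())
for c,roi in((S,(230,310,95,200)),(D,(365,480,180,310)),(W,(110,180,230,410))):
    hsv=cv2.cvtColor(c['image'],cv2.COLOR_RGB2HSV)
    m=cv2.inRange(hsv,(5,75,50),(22,255,255));k=np.zeros_like(m);a=roi;k[a[0]:a[1],a[2]:a[3]]=m[a[0]:a[1],a[2]:a[3]]
    k=cv2.morphologyEx(cv2.morphologyEx(k,cv2.MORPH_CLOSE,np.ones((3,3))),cv2.MORPH_OPEN,np.ones((5,5)))
    cs=max(cv2.findContours(k,0,1)[0],key=cv2.contourArea).reshape(-1,2)
    p=np.ascontiguousarray(plane(c,cs,.005)[:,:2],np.float32)
    r=cv2.minAreaRect(p);print(np.round(r[0],4),np.round(r[1],4),round(r[2],2),cv2.boxPoints(r).round(4).tolist())
```

```text
edge [[0.4342, -0.2485, 0.005], [0.5498, -0.2773, 0.005]]
[ 0.4768 -0.3446] [0.1694 0.1226] 75.95 [[0.3968000113964081, -0.41190001368522644], [0.5156999826431274, -0.4415999948978424], [0.5568000078201294, -0.27730000019073486], [0.43790000677108765, -0.2475000023841858]]
[ 0.4697 -0.3476] [0.1585 0.1192] 76.0 [[0.3926999866962433, -0.4101000130176544], [0.508400022983551, -0.4388999938964844], [0.5467000007629395, -0.2851000130176544], [0.4311000108718872, -0.2563000023365021]]
[ 0.4871 -0.2843] [0.0444 0.1198] 74.97 [[0.4235000014305115, -0.29030001163482666], [0.5392000079154968, -0.3212999999523163], [0.5508000254631042, -0.2784000039100647], [0.4350000023841858, -0.24729999899864197]]
```

```bash
python3 go.py .4725 -.345 .0173 -14; python3 -m crank '[[-0.5,0.6,1,0,0,0,5],[-0.5,0.6,4,0,0,0,5],[-0.5,0.6,8,0,0,0,5],[-0.5,0.6,11,0,0,0,5],[-0.5,0.6,13,0,0,0,5],[-0.5,0.6,14.5,0,0,0,5],[-0.5,0.6,15.2,0,0,0,5],[-0.5,0.6,15.6,0,0,0,5],[-0.5,0.6,15.6,0,0,0,5],[-0.5,0.6,15.6,0,0,0,5]]' 20; python3 go.py .4725 -.345 .0173 -14
```

```text
at [ 0.4674 -0.339   0.1783] row [-0.46  0.64 16.1 ] [-0.    -0.    -0.001]
t: 32.3
tcp_pos: [0.4725, -0.3455, 0.0229]
ee_rot: [0.788, 0.615, 0.0, 0.001]
ft_force: [-0.1, 0.2, -1.4]
gripper_width: 0.708
finger_force: 20.0
at [ 0.4725 -0.3455  0.0229] row [ 0.05 -0.01  0.56] [ 0.001  0.    -0.001]
```

```bash
python3 -m crank '[[0,0,0.2,0,0,0,5],[0,0,0.35,0,0,0,5],[0,0,0.45,0,0,0,5],[0,0,0.5,0,0,0,5],[0,0,0.53,0,0,0,5],[0,0,0.56,0,0,0,5],[0,0,0.59,0,0,0,5],[0,0,0.61,0,0,0,5],[0,0,0.61,0,0,0,5],[0,0,0.61,0,0,0,5]]' 20
```

```text
t: 33.55
tcp_pos: [0.4721, -0.3452, 0.0172]
ee_rot: [0.788, 0.615, 0.0, -0.0]
ft_force: [-2.6, 2.3, 9.3]
gripper_width: 0.708
finger_force: 20.0
```

```bash
python3 -m crank '[[0,0,0,0,0,0,6.5],[0,0,0,0,0,0,7],[0,0,0,0,0,0,8],[0,0,0,0,0,0,8.7],[0,0,-1,0,0,0,8.7],[0,0,-4,0,0,0,8.7],[0,0,-9,0,0,0,8.7],[0,0,-14,0,0,0,8.7],[0,0,-17,0,0,0,8.7],[0,0,-17,0,0,0,8.7]]' 20; python3 go.py .638 .0355 .19 -7;  python3 - <<'E'
from h import *
for n in('wrist','scene','side'):tops(cam(n),((.05,.068),),(.38,.57),(-.46,-.22))
E
```

```text
t: 34.8
tcp_pos: [0.4732, -0.3466, 0.1893]
ee_rot: [0.788, 0.615, 0.001, 0.003]
ft_force: [-1.5, 0.7, -1.5]
gripper_width: 0.995
finger_force: 0.0
at [ 0.4732 -0.3466  0.1893] row [41.06  6.71 -0.08] [ 0.006  0.002 -0.123]
(0.05, 0.068) px [317. 217.] 10732 z 0.0595 rect [ 4.72000e-01 -3.45700e-01  1.21100e-01  6.23000e-02  7.60537e+01] circ [ 0.4719 -0.3456  0.0645]
(0.05, 0.068) px [142. 254.] 1449 z 0.0584 rect [ 4.74700e-01 -3.44200e-01  1.20500e-01  6.67000e-02  7.61218e+01] circ [ 0.4745 -0.3445  0.0638]
(0.05, 0.068) px [244. 423.] 3387 z 0.0601 rect [ 4.69600e-01 -3.49500e-01  1.14100e-01  6.29000e-02  7.55082e+01] circ [ 0.4697 -0.3482  0.0629]
```

```bash
python3 -m crank '[[5,0.8,0,0,0,-0.02,8.7],[10,1.6,0,0,0,-0.03,8.7],[15,2.4,0,0,0,-0.05,8.7],[20,3.2,0,0,0,-0.06,8.7],[25,4,0,0,0,-0.08,8.7],[30,4.9,0,0,0,-0.09,8.7],[35,5.7,0,0,0,-0.1,8.7],[39,6.4,0,0,0,-0.12,8.7],[41,6.7,0,0,0,-0.123,8.7],[41,6.7,0,0,0,-0.123,8.7]]' 20; python3 -m crank '[[0,0,1,0,0,0,8.7],[0,0,3,0,0,0,8.7],[0,0,6,0,0,0,8.7],[0,0,8,0,0,0,8.7],[0,0,9,0,0,0,8.7],[0,0,9,0,0,0,8.7],[0,0,9,0,0,0,8.7],[0,0,9,0,0,0,8.7],[0,0,9,0,0,0,8.7],[0,0,9,0,0,0,8.7]]' 20
python3 - <<'E'
from h import *
tops(cam('wrist'),((.036,.051),),(.58,.7),(-.05,.12))
E
python3 go.py .638 .0355 .012 -7
```

```text
t: 36.2
tcp_pos: [0.6361, 0.037, 0.185]
ee_rot: [0.748, 0.663, -0.001, -0.0]
ft_force: [-0.3, -1.3, -0.9]
gripper_width: 1.001
finger_force: 0.0
t: 37.45
tcp_pos: [0.6366, 0.0363, 0.0965]
ee_rot: [0.749, 0.663, 0.0, 0.0]
ft_force: [0.3, -0.1, -0.8]
gripper_width: 1.002
finger_force: 0.0
(0.036, 0.051) px [322. 236.] 16254 z 0.0454 rect [6.39200e-01 4.51000e-02 1.01300e-01 6.24000e-02 8.28723e+01] circ [0.6386 0.0433 0.0577]
at [0.6366 0.0363 0.0964] row [-0.06  0.15  8.44] [ 0. -0.  0.]
```

```bash
python3 -m crank '[[-0.06,0.15,2,0,0,0,8.7],[-0.06,0.15,5,0,0,0,8.7],[-0.06,0.15,7,0,0,0,8.7],[-0.06,0.15,8.2,0,0,0,8.7],[-0.06,0.15,8.5,0,0,0,8.7],[-0.06,0.15,8.5,0,0,0,8.7],[-0.06,0.15,8.5,0,0,0,8.7],[-0.06,0.15,8.5,0,0,0,8.7],[-0.06,0.15,8.5,0,0,0,8.7],[-0.06,0.15,8.5,0,0,0,8.7]]' 20; python3 -m crank '[[0,0,0,0,0,0,7.5],[0,0,0,0,0,0,6.8],[0,0,0,0,0,0,5],[0,0,0,0,0,0,5],[0,0,0,0,0,0,5],[0,0,0,0,0,0,5],[0,0,0,0,0,0,5],[0,0,0,0,0,0,5],[0,0,0,0,0,0,5],[0,0,0,0,0,0,5]]' 20; python3 go.py .638 .0355 .011 -7; python3 go.py .472 -.3457 .19 -13.95
```

```text
t: 38.75
tcp_pos: [0.638, 0.0355, 0.0114]
ee_rot: [0.749, 0.663, 0.0, -0.0]
ft_force: [0.7, -0.2, -0.5]
gripper_width: 0.998
finger_force: 0.0
t: 40.0
tcp_pos: [0.6379, 0.0355, 0.0112]
ee_rot: [0.749, 0.663, -0.0, -0.0]
ft_force: [-0.1, 0.0, -1.0]
gripper_width: 0.694
finger_force: 19.8
at [0.6379 0.0355 0.0112] row [0.   0.01 0.02] [-0. -0.  0.]
at [0.6379 0.0355 0.0112] row [-39.85 -11.83 -17.89] [-0.    -0.     0.122]
```

```bash
python3 -m crank '[[0,0,-1,0,0,0,5],[0,0,-3,0,0,0,5],[0,0,-7,0,0,0,5],[0,0,-11,0,0,0,5],[0,0,-15,0,0,0,5],[-1,-0.3,-18,0,0,0,5],[-4,-1.2,-18,0,0,0.01,5],[-8,-2.4,-18,0,0,0.02,5],[-12.5,-3.7,-18,0,0,0.03,5],[-17,-5,-18,0,0,0.05,5]]' 20; python3 -m crank '[[-5,-1.5,0,0,0,0.02,5],[-10,-3,0,0,0,0.04,5],[-15,-4.5,0,0,0,0.05,5],[-19,-5.7,0,0,0,0.06,5],[-22,-6.6,0,0,0,0.072,5],[-22.9,-6.85,0,0,0,0.072,5],[-22.9,-6.85,0,0,0,0.072,5],[-22.9,-6.85,0,0,0,0.072,5],[-22.9,-6.85,0,0,0,0.072,5],[-22.9,-6.85,0,0,0,0.072,5]]' 20; python3 go.py .472 -.3457 .075 -13.95
```

```text
t: 41.25
tcp_pos: [0.565, -0.1299, 0.1906]
ee_rot: [0.766, 0.643, -0.001, -0.001]
ft_force: [0.7, 0.4, -0.6]
gripper_width: 0.691
finger_force: 19.8
t: 42.5
tcp_pos: [0.4614, -0.3403, 0.1911]
ee_rot: [0.787, 0.616, 0.0, -0.0]
ft_force: [-0.6, 0.7, -1.2]
gripper_width: 0.696
finger_force: 19.8
at [ 0.4614 -0.3403  0.1911] row [-0.27  1.16 11.61] [-0.    -0.     0.001]
```

```bash
python3 -m crank '[[-0.27,1.16,1,0,0,0,5],[-0.27,1.16,4,0,0,0,5],[-0.27,1.16,7,0,0,0,5],[-0.27,1.16,9.5,0,0,0,5],[-0.27,1.16,11,0,0,0,5],[-0.27,1.16,11.6,0,0,0,5],[-0.27,1.16,11.6,0,0,0,5],[-0.27,1.16,11.6,0,0,0,5],[-0.27,1.16,11.6,0,0,0,5],[-0.27,1.16,11.6,0,0,0,5]]' 20; python3 go.py .472 -.3457 .0655 -13.95
python3 - <<'E'
from h import *
cam('scene','scene5.png')
W=cam('wrist','wrist5.png')
tops(W,((.1,.117),),(.38,.57),(-.46,-.22))
tops(W,((.052,.066),),(.38,.57),(-.46,-.22),40)
E
```

```text
t: 43.75
tcp_pos: [0.4718, -0.3466, 0.0756]
ee_rot: [0.788, 0.616, 0.0, 0.0]
ft_force: [0.5, -0.3, -0.4]
gripper_width: 0.694
finger_force: 19.8
at [ 0.4718 -0.3466  0.0756] row [0.09 0.   1.01] [ 0.001  0.    -0.   ]
(0.1, 0.117) px [320. 248.] 24960 z 0.1098 rect [ 4.79500e-01 -3.14500e-01  5.53000e-02  8.57000e-02  7.61556e+01] circ [ 0.4773 -0.3233  0.0452]
(0.1, 0.117) px [319. 367.] 5207 z 0.1098 rect [ 4.67800e-01 -3.62000e-01  2.16000e-02  6.20000e-02  7.64726e+01] circ [ 0.4676 -0.3617  0.0322]
(0.052, 0.066) px [319. 162.] 621 z 0.0583 rect [ 4.85900e-01 -2.88800e-01  4.00000e-03  2.97000e-02  7.60866e+01] circ [ 0.4859 -0.2888  0.015 ]
(0.052, 0.066) px [268. 168.] 215 z 0.0593 rect [ 4.62000e-01 -2.86000e-01  3.40000e-03  1.36000e-02  7.61124e+01] circ [ 0.4621 -0.2862  0.007 ]
(0.052, 0.066) px [371. 168.] 210 z 0.0592 rect [ 5.08800e-01 -2.97700e-01  3.40000e-03  1.35000e-02  7.63235e+01] circ [ 0.5088 -0.2977  0.0069]
```

View pics/wrist5.png

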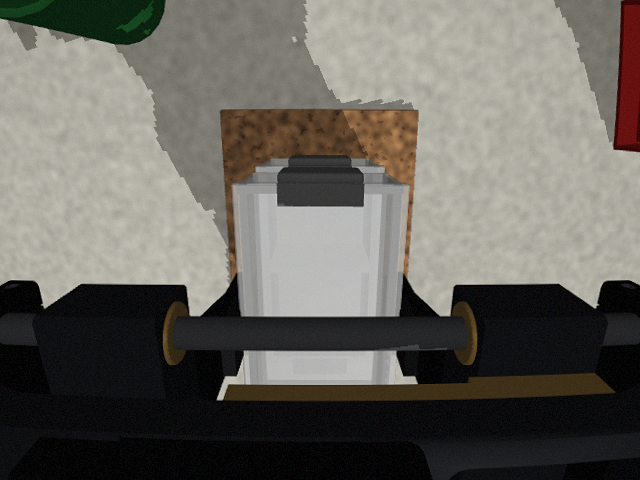

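The shallow tier hangs about 10 mm over the deep one, which is visible below its clip at (320,162), and the two are aligned within 1 mm.

```bash
python3 -m crank '[[0.09,0,0.3,0,0,0,5],[0.09,0,0.6,0,0,0,5],[0.09,0,0.8,0,0,0,5],[0.09,0,0.88,0,0,0,5],[0.09,0,0.93,0,0,0,5],[0.09,0,0.96,0,0,0,5],[0.09,0,0.99,0,0,0,5],[0.09,0,1.0,0,0,0,5],[0.09,0,1.0,0,0,0,5],[0.09,0,1.0,0,0,0,5]]' 20
```

```text
t: 45.1
tcp_pos: [0.4718, -0.3456, 0.0652]
ee_rot: [0.788, 0.616, 0.0, -0.0]
ft_force: [-0.0, -0.3, -1.0]
gripper_width: 0.692
finger_force: 19.8
```

```bash
python3 -m crank '[[0,0,0.02,0,0,0,5],[0,0,0.04,0,0,0,5],[0,0,0.06,0,0,0,5],[0,0,0.06,0,0,0,5],[0,0,0.06,0,0,0,5],[0,0,0.06,0,0,0,5],[0,0,0.06,0,0,0,5],[0,0,0.06,0,0,0,5],[0,0,0.06,0,0,0,5],[0,0,0.06,0,0,0,5]]' 20
```

```text
t: 46.35
tcp_pos: [0.4718, -0.3456, 0.0651]
ee_rot: [0.788, 0.616, 0.0, -0.0]
ft_force: [-1.7, 1.2, 4.5]
gripper_width: 0.694
finger_force: 20.2
```

```bash
python3 -m crank '[[0,0,0,0,0,0,6.4],[0,0,0,0,0,0,7],[0,0,0,0,0,0,8],[0,0,0,0,0,0,8.7],[0,0,-1,0,0,0,8.7],[0,0,-4,0,0,0,8.7],[0,0,-8,0,0,0,8.7],[0,0,-12,0,0,0,8.7],[0,0,-14,0,0,0,8.7],[0,0,-14,0,0,0,8.7]]' 20
python3 - <<'E'
from h import *
tops(cam('wrist','wrist6.png'),((.09,.107),(.05,.068)),(.38,.57),(-.46,-.22))
tops(cam('side'),((.088,.106),(.05,.066)),(.38,.57),(-.46,-.22))
E
python3 go.py .485 .312 .2 45
```

```text
t: 47.6
tcp_pos: [0.4725, -0.3465, 0.2066]
ee_rot: [0.788, 0.616, 0.001, 0.002]
ft_force: [-0.1, 0.6, -0.7]
gripper_width: 1.001
finger_force: 0.0
(0.09, 0.107) px [318. 224.] 12311 z 0.0995 rect [ 4.71900e-01 -3.45400e-01  1.20000e-01  6.23000e-02  7.56819e+01] circ [ 0.4719 -0.3453  0.0641]
(0.088, 0.106) px [241. 415.] 3529 z 0.1001 rect [ 4.68800e-01 -3.52800e-01  1.08000e-01  6.32000e-02  7.60102e+01] circ [ 0.4689 -0.3517  0.0591]
(0.05, 0.066) px [236. 459.] 173 z 0.059 rect [ 4.55300e-01 -4.02200e-01  5.30000e-03  5.73000e-02  7.57538e+01] circ [ 0.4559 -0.4     0.0287]
at [ 0.4715 -0.3452  0.2042] row [ 64.11 -14.55   0.46] [-0.000e+00 -1.000e-03 -1.029e+00]
```

View pics/wrist6.png

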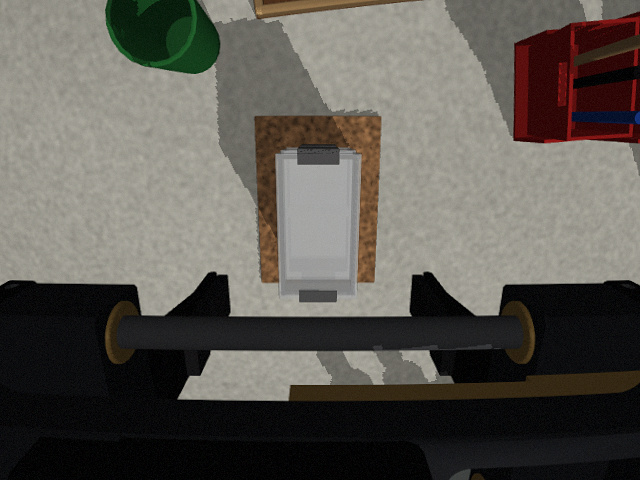

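The stack sits centred on the cork, with the top lid from (318,150) to (318,297) at z 0.0995 and squarely aligned. Now I'll return the caddy.

```bash
python3 -m crank '[[4,-0.9,0,0,0,-0.16,8.7],[9,-2,0,0,0,-0.32,8.7],[14,-3.2,0,0,0,-0.48,8.7],[19,-4.3,0,0,0,-0.64,8.7],[24,-5.4,0,0,0,-0.8,8.7],[29,-6.6,0,0,0,-0.96,8.7],[34,-7.7,0,0,0,-1.12,8.7],[39,-8.9,0,0,0,-1.28,8.7],[44,-10,0,0,0,-1.44,8.7],[49,-11.1,0,0,0,-1.6,8.7]]' 20; python3 -m crank '[[0,0,0,0,0,0,8.7],[0,0,0,0,0,0,8.7],[0,0,0,0,0,0,8.7],[0,0,0,0,0,0,8.7],[0,0,0,0,0,0,8.7],[0,0,0,0,0,0,8.7],[0,0,0,0,0,0,8.7],[0,0,0,0,0,0,8.7],[0,0,0,0,0,0,8.7],[0,0,0,0,0,0,8.7]]' 20; python3 go.py .485 .3119 .16 78.3
```

```text
t: 48.95
tcp_pos: [0.4814, 0.158, 0.2033]
ee_rot: [0.105, 0.995, -0.001, -0.001]
ft_force: [1.3, -0.5, 0.8]
gripper_width: 0.997
finger_force: 0.0
t: 50.2
tcp_pos: [0.4824, 0.1567, 0.2046]
ee_rot: [0.107, 0.994, 0.0, -0.0]
ft_force: [0.3, -0.5, -0.1]
gripper_width: 0.998
finger_force: 0.0
at [0.4824 0.1567 0.2046] row [ 3.05 15.22  4.46] [ 0.    -0.    -0.011]
```

```bash
python3 -m crank '[[0.6,3,0,0,0,-0.01,8.7],[1.6,8,0,0,0,-0.011,8.7],[2.6,13,0,0,0,-0.011,8.7],[3.05,15.2,0,0,0,-0.011,8.7],[3.05,15.2,2,0,0,-0.011,8.7],[3.05,15.2,4.4,0,0,-0.011,8.7],[3.05,15.2,4.4,0,0,-0.011,8.7],[3.05,15.2,4.4,0,0,-0.011,8.7],[3.05,15.2,4.4,0,0,-0.011,8.7],[3.05,15.2,4.4,0,0,-0.011,8.7]]' 20;python3 - <<'E'
from h import *
W=cam('wrist')
tops(W,((.1,.118),),(.4,.6),(.2,.42))
E
python3 go.py .485 .3119 .0457 78.3
```

```text
t: 51.45
tcp_pos: [0.4854, 0.3118, 0.1614]
ee_rot: [0.102, 0.995, 0.001, 0.001]
ft_force: [-1.0, 0.4, 0.5]
gripper_width: 0.999
finger_force: 0.0
(0.1, 0.118) px [319. 252.] 8404 z 0.1098 rect [4.84700e-01 3.11000e-01 5.84000e-02 5.78000e-02 7.89077e+01] circ [0.4845 0.311  0.0393]
at [0.4853 0.3118 0.1613] row [ 4.000e-02 -1.000e-02  1.156e+01] [0.001 0.001 0.   ]
```

```bash
python3 -m crank '[[0,-0.08,3,0,0,0,8.7],[0,-0.08,6,0,0,0,8.7],[0,-0.08,9,0,0,0,8.7],[0,-0.08,11,0,0,0,8.7],[0,-0.08,11.5,0,0,0,8.7],[0,-0.08,11.5,0,0,0,8.7],[0,-0.08,11.5,0,0,0,8.7],[0,-0.08,11.5,0,0,0,8.7],[0,-0.08,11.5,0,0,0,8.7],[0,-0.08,11.5,0,0,0,8.7]]' 20; python3 -m crank '[[0,0,0,0,0,0,7],[0,0,0,0,0,0,6],[0,0,0,0,0,0,4.5],[0,0,0,0,0,0,4.5],[0,0,0,0,0,0,4.5],[0,0,0,0,0,0,4.5],[0,0,0,0,0,0,4.5],[0,0,0,0,0,0,4.5],[0,0,0,0,0,0,4.5],[0,0,0,0,0,0,4.5]]' 20; python3 go.py .562 .0459 .2 78.3
```

```text
t: 52.75
tcp_pos: [0.4849, 0.311, 0.0458]
ee_rot: [0.102, 0.995, 0.0, 0.0]
ft_force: [-0.4, -0.2, 0.9]
gripper_width: 1.003
finger_force: 0.0
t: 54.0
tcp_pos: [0.4848, 0.3109, 0.0456]
ee_rot: [0.102, 0.995, 0.0, -0.0]
ft_force: [-0.6, 2.4, -1.2]
gripper_width: 0.663
finger_force: 20.0
at [0.4848 0.3109 0.0456] row [-12.92 -24.39 -15.44] [ 0. -0.  0.]
```

```bash
python3 -m crank '[[0,0,-1,0,0,0,4.5],[0,0,-3,0,0,0,4.5],[0,0,-6,0,0,0,4.5],[0,0,-10,0,0,0,4.5],[0,0,-14,0,0,0,4.5],[-0.5,-1,-16,0,0,0,4.5],[-2,-4,-16,0,0,0,4.5],[-4.5,-8.5,-16,0,0,0,4.5],[-7,-13,-16,0,0,0,4.5],[-9,-17,-16,0,0,0,4.5]]' 20;  python3 -m crank '[[-2,-4,0,0,0,0,4.5],[-3.5,-6.8,0,0,0,0,4.5],[-3.92,-7.4,0,0,0,0,4.5],[-3.92,-7.4,0,0,0,0,4.5],[-3.92,-7.4,3,0,0,0,4.5],[-3.92,-7.4,7,0,0,0,4.5],[-3.92,-7.4,11,0,0,0,4.5],[-3.92,-7.4,14,0,0,0,4.5],[-3.92,-7.4,14.5,0,0,0,4.5],[-3.92,-7.4,14.5,0,0,0,4.5]]' 20; python3 go.py .562 .0459 .0467 78.3
```

```text
t: 55.25
tcp_pos: [0.5383, 0.1234, 0.2058]
ee_rot: [0.102, 0.995, -0.0, -0.0]
ft_force: [-0.2, 0.1, -1.8]
gripper_width: 0.662
finger_force: 20.0
t: 56.5
tcp_pos: [0.5623, 0.0469, 0.0611]
ee_rot: [0.101, 0.995, 0.0, 0.0]
ft_force: [-0.1, -0.1, -2.1]
gripper_width: 0.665
finger_force: 20.0
at [0.5623 0.0469 0.0611] row [ 0.01 -0.11  1.44] [0.001 0.    0.002]
```

```bash
python3 -m crank '[[0,-0.08,0.4,0,0,0,4.5],[0,-0.08,0.8,0,0,0,4.5],[0,-0.08,1.1,0,0,0,4.5],[0,-0.08,1.25,0,0,0,4.5],[0,-0.08,1.35,0,0,0,4.5],[0,-0.08,1.4,0,0,0,4.5],[0,-0.08,1.43,0,0,0,4.5],[0,-0.08,1.46,0,0,0,4.5],[0,-0.08,1.46,0,0,0,4.5],[0,-0.08,1.46,0,0,0,4.5]]' 20;python3 go.py .562 .0459 .0467 78.3
```

```text
t: 57.75
tcp_pos: [0.5619, 0.045, 0.0466]
ee_rot: [0.102, 0.995, 0.0, 0.0]
ft_force: [-2.0, 0.4, 5.3]
gripper_width: 0.667
finger_force: 20.0
at [0.5619 0.045  0.0466] row [ 0.    0.1  -0.01] [ 0. -0.  0.]
```

```bash
python3 -m crank '[[0,0,0,0,0,0,6.2],[0,0,0,0,0,0,7],[0,0,0,0,0,0,8],[0,0,0,0,0,0,8.7],[0,0,-1,0,0,0,8.7],[0,0,-4,0,0,0,8.7],[0,0,-9,0,0,0,8.7],[0,0,-13,0,0,0,8.7],[0,0,-16,0,0,0,8.7],[0,0,-16,0,0,0,8.7]]' 20
python3 - <<'E'
from h import *
tops(cam('wrist'),((.1,.118),))
E
python3 go.py .3873 .333 .2 79
```

```text
t: 59.0
tcp_pos: [0.5636, 0.045, 0.2093]
ee_rot: [0.102, 0.995, 0.001, 0.003]
ft_force: [0.1, 1.2, 0.9]
gripper_width: 1.002
finger_force: 0.0
(0.1, 0.118) px [319. 229.] 6053 z 0.1108 rect [5.6160e-01 4.4100e-02 5.8200e-02 5.7500e-02 7.8181e+01] circ [0.5614 0.0438 0.0394]
at [0.5623 0.045  0.2074] row [22.97 24.66  0.72] [ 0.001  0.002 -0.012]
```

```bash
python3 -m crank '[[4,4.3,0,0,0,0,8.7],[8,8.6,0,0,0,0,8.7],[12,12.9,0,0,0,-0.01,8.7],[16,17.2,0,0,0,-0.012,8.7],[20,21.5,0,0,0,-0.012,8.7],[22.5,24.2,0,0,0,-0.012,8.7],[23,24.7,2,0,0,-0.012,8.7],[23,24.7,5,0,0,-0.012,8.7],[23,24.7,6,0,0,-0.012,8.7],[23,24.7,6,0,0,-0.012,8.7]]' 20; python3 -m crank '[[0,0,0,0,0,0,8.7],[0,0,0,0,0,0,8.7],[0,0,0,0,0,0,8.7],[0,0,0,0,0,0,8.7],[0,0,0,0,0,0,8.7],[0,0,0,0,0,0,8.7],[0,0,0,0,0,0,8.7],[0,0,0,0,0,0,8.7],[0,0,0,0,0,0,8.7],[0,0,0,0,0,0,8.7]]' 20
python3 - <<'E'
from h import *
tops(cam('wrist'),((.085,.1),),(.3,.5),(.2,.45))
E
python3 go.py .3873 .333 .0459 79
```

```text
t: 60.3
tcp_pos: [0.3862, 0.3327, 0.1451]
ee_rot: [0.096, 0.995, -0.001, -0.001]
ft_force: [0.3, 0.4, 0.7]
gripper_width: 1.0
finger_force: 0.0
t: 61.55
tcp_pos: [0.3865, 0.3334, 0.146]
ee_rot: [0.096, 0.995, 0.0, -0.0]
ft_force: [-0.7, 0.4, -0.1]
gripper_width: 0.997
finger_force: 0.0
(0.085, 0.1) px [320. 259.] 2725 z 0.0939 rect [0.3867 0.3324 0.0645 0.0651 3.0211] circ [0.387  0.3324 0.033 ]
at [0.3865 0.3334 0.146 ] row [-0.08 -0.03 10.01] [ 0. -0.  0.]
```

```bash
python3 -m crank '[[-0.07,-0.07,3,0,0,0,8.7],[-0.07,-0.07,6,0,0,0,8.7],[-0.07,-0.07,8.5,0,0,0,8.7],[-0.07,-0.07,9.7,0,0,0,8.7],[-0.07,-0.07,10,0,0,0,8.7],[-0.07,-0.07,10,0,0,0,8.7],[-0.07,-0.07,10,0,0,0,8.7],[-0.07,-0.07,10,0,0,0,8.7],[-0.07,-0.07,10,0,0,0,8.7],[-0.07,-0.07,10,0,0,0,8.7]]' 20; python3 -m crank '[[0,0,0,0,0,0,7.5],[0,0,0,0,0,0,6.8],[0,0,0,0,0,0,5],[0,0,0,0,0,0,5],[0,0,0,0,0,0,5],[0,0,0,0,0,0,5],[0,0,0,0,0,0,5],[0,0,0,0,0,0,5],[0,0,0,0,0,0,5],[0,0,0,0,0,0,5]]' 20; python3 go.py .5442 -.098 .2 79
```

```text
t: 62.85
tcp_pos: [0.3871, 0.3327, 0.0462]
ee_rot: [0.096, 0.995, 0.0, 0.0]
ft_force: [-0.0, -0.2, -0.5]
gripper_width: 0.999
finger_force: 0.0
t: 64.1
tcp_pos: [0.3872, 0.3326, 0.046]
ee_rot: [0.096, 0.995, 0.0, 0.0]
ft_force: [0.3, 0.9, 0.0]
gripper_width: 0.744
finger_force: 20.0
at [0.3872 0.3326 0.046 ] row [-23.62 -39.28 -15.4 ] [0. 0. 0.]
```

```bash
python3 -m crank '[[0,0,-1,0,0,0,5],[0,0,-3,0,0,0,5],[0,0,-7,0,0,0,5],[0,0,-12,0,0,0,5],[0,0,-16,0,0,0,5],[0,0,-18,0,0,0,5],[-1.5,-2.5,-18,0,0,0,5],[-4,-6.7,-18,0,0,0,5],[-6.5,-10.8,-18,0,0,0,5],[-9,-15,-18,0,0,0,5]]' 20; python3 -m crank '[[-3,-5,0,0,0,0,5],[-6,-10,0,0,0,0,5],[-9,-15,0,0,0,0,5],[-11.5,-19,0,0,0,0,5],[-13.5,-22.5,0,0,0,0,5],[-14.6,-24.3,0,0,0,0,5],[-14.6,-24.3,0,0,0,0,5],[-14.6,-24.3,0,0,0,0,5],[-14.6,-24.3,0,0,0,0,5],[-14.6,-24.3,0,0,0,0,5]]' 20; python3 go.py .5442 -.098 .06 79
```

```text
t: 65.35
tcp_pos: [0.4466, 0.1663, 0.2263]
ee_rot: [0.096, 0.995, -0.0, -0.0]
ft_force: [0.2, -0.6, -1.8]
gripper_width: 0.739
finger_force: 20.0
t: 66.6
tcp_pos: [0.5437, -0.0971, 0.226]
ee_rot: [0.095, 0.995, 0.0, -0.0]
ft_force: [0.8, 0.1, -1.6]
gripper_width: 0.744
finger_force: 20.0
at [ 0.5437 -0.0971  0.226 ] row [-0.07 -0.09 16.6 ] [ 0.001 -0.     0.002]
```

```bash
python3 -m crank '[[-0.05,-0.05,3,0,0,0,5],[-0.05,-0.05,7,0,0,0,5],[-0.05,-0.05,11,0,0,0,5],[-0.05,-0.05,14,0,0,0,5],[-0.05,-0.05,16,0,0,0,5],[-0.05,-0.05,16.6,0,0,0,5],[-0.05,-0.05,16.6,0,0,0,5],[-0.05,-0.05,16.6,0,0,0,5],[-0.05,-0.05,16.6,0,0,0,5],[-0.05,-0.05,16.6,0,0,0,5]]' 20; python3 go.py .5442 -.098 .047 79
```

```text
t: 67.85
tcp_pos: [0.5446, -0.0988, 0.0605]
ee_rot: [0.096, 0.995, 0.0, 0.0]
ft_force: [0.8, -0.1, -1.6]
gripper_width: 0.749
finger_force: 20.0
at [ 0.5446 -0.0988  0.0605] row [0.05 0.07 1.35] [0.    0.001 0.   ]
```

```bash
python3 -m crank '[[0.05,0.08,0.4,0,0,0,5],[0.05,0.08,0.8,0,0,0,5],[0.05,0.08,1.05,0,0,0,5],[0.05,0.08,1.2,0,0,0,5],[0.05,0.08,1.27,0,0,0,5],[0.05,0.08,1.31,0,0,0,5],[0.05,0.08,1.34,0,0,0,5],[0.05,0.08,1.37,0,0,0,5],[0.05,0.08,1.37,0,0,0,5],[0.05,0.08,1.37,0,0,0,5]]' 20
```

```text
t: 69.1
tcp_pos: [0.5444, -0.098, 0.047]
ee_rot: [0.096, 0.995, 0.0, 0.001]
ft_force: [-1.6, -0.5, 4.6]
gripper_width: 0.746
finger_force: 20.0
```

Contact. I'll release, rise and verify.

```bash
python3 -m crank '[[0,0,0,0,0,0,7],[0,0,0,0,0,0,7.5],[0,0,0,0,0,0,8.7],[0,0,0,0,0,0,8.7],[0,0,-1,0,0,0,8.7],[0,0,-4,0,0,0,8.7],[0,0,-9,0,0,0,8.7],[0,0,-15,0,0,0,8.7],[0,0,-20,0,0,0,8.7],[2,7,-25,0,0,0,8.7]]' 20; python3 -m crank '[[-3,7,-6,0,0,0,8.7],[-5.5,7,-6,0,0,0,8.7],[-5.5,7,-6,0,0,0,8.7],[-5.5,7,-6,0,0,0,8.7],[-5.5,7,-6,0,0,0,8.7],[-5.5,7,-6,0,0,0,8.7],[-5.5,7,-6,0,0,0,8.7],[-5.5,7,-6,0,0,0,8.7],[-5.5,7,-6,0,0,0,8.7],[-5.5,7,-6,0,0,0,8.7]]' 20
python3 - <<'E'
from h import *
cam('scene','scene7.png')
for n in('wrist','side'):
    c=cam(n);tops(c,((.088,.102),(.104,.118)));tops(c,((.09,.107),),(.38,.57),(-.46,-.22))
E
```

```text
t: 70.35
tcp_pos: [0.5401, -0.0507, 0.2854]
ee_rot: [0.1, 0.995, -0.001, 0.003]
ft_force: [0.7, 1.5, -0.2]
gripper_width: 0.998
finger_force: 0.0
t: 71.6
tcp_pos: [0.6068, 0.0117, 0.3417]
ee_rot: [0.096, 0.995, 0.0, -0.0]
ft_force: [0.4, -0.3, 0.4]
gripper_width: 1.0
finger_force: 0.0
(0.088, 0.102) px [208. 160.] 798 z 0.0949 rect [ 0.5439 -0.0983  0.0641  0.0644 54.0169] circ [ 0.5443 -0.0982  0.0335]
(0.104, 0.118) px [343. 152.] 3157 z 0.1107 rect [5.61900e-01 4.42000e-02 5.84000e-02 5.77000e-02 7.91837e+01] circ [0.5615 0.0442 0.0399]
(0.09, 0.107) px [ 19. 146.] 2180 z 0.0993 rect [ 4.81200e-01 -3.09200e-01  5.00000e-02  6.22000e-02  7.48243e+01] circ [ 0.4806 -0.3117  0.0375]
(0.088, 0.102) px [288. 207.] 151 z 0.0951 rect [5.54200e-01 1.55000e-02 5.10000e-03 5.80000e-02 7.73994e+01] circ [0.5545 0.0171 0.0291]
(0.088, 0.102) px [285. 259.] 416 z 0.0948 rect [ 0.5429 -0.0983  0.0662  0.0635 50.6488] circ [ 0.5419 -0.0979  0.0343]
(0.104, 0.118) px [290. 191.] 812 z 0.1104 rect [5.59900e-01 4.29000e-02 6.10000e-02 5.84000e-02 7.81707e+01] circ [0.5598 0.0428 0.0399]
(0.09, 0.107) px [242. 410.] 3902 z 0.1001 rect [ 4.70200e-01 -3.46100e-01  1.21700e-01  6.31000e-02  7.51167e+01] circ [ 0.4707 -0.3471  0.0638]
```

View pics/scene7.png

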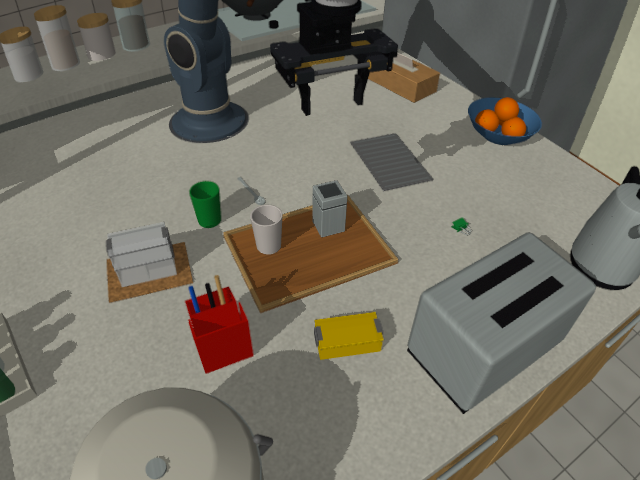

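The final view shows the cup at (267,230) and the caddy at (329,208) back on the tray within 2 mm of where they stood. The stack is on the cork at (142,255), nothing else has moved, and the arm is clear. Handing in.

```bash
python3 -c "
from cell import env
print(env.hand_in())"
```

```text
the job is handed in; nothing more can be done
None
```

The job is handed in at about 72 s: the bento is stacked squarely in the middle of the cork mat, and the cup and caddy are back on the tray (cup under 1 mm off its spot, caddy about 2 mm), with the pen bin, bookmark and clip untouched.

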